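# Check a boxed order in the parcel gauge and hold the length rod at its mark

### The arm

A 6-joint arm with a two-finger parallel gripper is mounted at the origin on the work surface. World frame = base frame: x ahead of the robot, y to its left, z up, the work surface at z = 0. Lengths are in m, angles in degrees, forces in N, time in s.
With the tool pointing down it reaches from about 0.325 to 1 m from the base axis. Payload 5.1 kg.
Tool frame: the origin (TCP) lies at the very end of the fingers, on their centre line; the grasp point (between the pads) lies bot.tcp_to_grasp behind it (bot.tcp_to_grasp is the distance from the TCP to the grasp point, in m); z points along the fingers, y is the line along which they close (so a half turn about z gives the same grasp; the last joint's range is limited). The gripper opens to 85 mm and grips with 20 to 120 N. Pads are 22 mm wide; open, the fingers measure 114 mm over their backs; the gripper's body (76 mm by 85 mm) begins 54 mm behind the grasp point. The pads swing forward as they close: fully open they stand 13 mm farther back than shut.
Start: joints at [69.179, 7.093, 94.555, -0, 78.352, -4.733], TCP at [0.18, 0.625, 0.231] pointing down, gripper open.
Joint ranges: [-149.61, 149.61], [-58.7, 133.49], [1.44, 155.28], [-77.14, 257.14], [18.33, 153.61], [-166.67, 166.67]. Speed limits (degrees/s): [147.25, 147.25, 180, 180, 180, 180].

### API

Orientations are given as a 3x3 rotation matrix whose columns are the frame's x, y, z axes.
In Python, from cell import bot, imaging, order gives the robot as it stands.
- The arm moves only by the tool jog_arm, never from a script. Its argument "targets" is a list of rows, each an object with "offset": the shift along the tool's x, y, z each as a share of 1 m, from -1 to 1, a list of three; "twist": the turn, a rotation vector about the tool's x, y, z each as a share of 0.5 rad, from -1 to 1, a list of three; "fingers": the opening in per cent of the stroke, from 0 (shut) to 100 (fully open). In form: [{"offset": [dx, dy, dz], "twist": [wx, wy, wz], "fingers": fingers}, ...]. A call has exactly 10 rows; each row is the pose to reach, as a shift and turn from the pose commanded when the call began, along the tool's axes at that moment; what a row does not reach only later rows make up. A row lasts 1/12 s, in which the tool goes at most 41.7 mm and 7.16 degrees, less where a joint would pass 70% of its speed; a pose out of reach is approached as far as the arm can. A call with a number of a shift or a turn outside -1 to 1 is refused whole. A call with a gripper value outside its range is refused whole. The fingers move at their own pace and stop on an object; "grip_force" is the grip in N (left out, the last holds). Time passes only in rows, so rows that repeat a pose let the fingers close, or fill a call up. It gives the time, the measured TCP pose, the force, the opening and the grip force at its end, in the units of the state.
- bot.get_state(): the state, without advancing time (a new reading comes with each control period).
- imaging.get_image(name): name is "scene" or "top" or "wrist"; returns a dict with "image" (400x640x3 uint8, blue, green, red), "intrinsics" (3x3 intrinsics, pixels), "D" ([k1, k2, p1, p2, k3] as OpenCV has them; the pictures are not rectified), "R" (3x3) and "t" (3): a world point X has camera coordinates R X + t. Camera axes: x right, y down, z forward; pixel columns grow to the right and rows downward; lengths in m; the calibration is good to about 2 mm. A picture is of the moment at which its call begins. There is no depth.
- order.finish_job(): hands the job in; it is judged then, once.
The state is a dict: "time": time; "qpos": joint angles; "joint_velocities": joint speeds; "tau": joint torques, N m; "tool_pos": TCP position; "orientation": TCP orientation; "contact_force": force on the tool from outside, world axes, zero at the start; "ft_torque": the same for the moment, N m; "opening": finger opening in m; "gripper_force": force on a finger pad.
Only numpy, scipy, OpenCV 4.12 (cv2) and the standard library are available. Lean on these libraries where they do the work, as an engineer would, in place of code of your own. Each camera call takes 0.05 s, during which the arm holds its last target. There are 200 camera calls.

### The job

Check the boxed order standing against the fence of the white parcel gauge on the counter: first lower the height slide by its blue handle until the sprung brass foot presses on the box and is about half pushed in, and let go so that it stays there. Then pull the length rod out by its orange grip, against its spring, until its pointer is over the red clip that marks the length, and hold it there without letting go: the program finishes while the gripper is still holding the rod at the mark. Leave the boxes and everything else on the counter where they are.

Things in the scene. Friction and masses are not known exactly. Their poses are not given: they have to be found in the camera images.
- gauge: White parcel gauge, fixed. Origin at counter level; at yaw 0 its x points away from the robot, y to the robot's left; z up. A fence 40 mm high runs along x, its face at y -79 mm; the box to check stands on the counter against it, centre near x -15, y 18 mm. A base bar 12 mm high (x 75 to 160, y -185 to 215 mm) carries the length rod and, beyond it, a yellow scale with the red clip
- post_top (a point): Top of the gauge's steel post, diameter 20 mm, 225 mm above the counter at gauge x -20, y -130 mm; the height slide runs on this post
- sleeve_mouth (a point): Centre of the open mouth of the dark fixed sleeve, diameter 21 mm, out of which the length rod comes along gauge +y; at gauge x 105, y 0, 40 mm above the counter. The sleeve runs back from here by 170 mm
- height_slide (a joint): How far (m) the height slide is lowered on its post, 0 to 0.095; starts at 0 to 0.02. Friction of about 6 N keeps it where it is left (weight 0.18 kg). An aluminium arm 18 mm thick, 22 mm wide reaches from the post along gauge +y over the box, with the blue handle on top and the foot below; the arm's underside is 146 mm above the counter at reading 0
- slide_grip (a point): Grip point of the blue upright flat handle, 26 mm (gauge x) by 14 mm thick (gauge y), standing 61 mm up from the arm; the point is 19 mm below its top and moves with the slide. At gauge x -20, y -15 mm, 206 mm above the counter at slide reading 0. Gripped from above, fingers closing along gauge y
- foot (a joint): How far (m) the sprung foot has been pushed up into the height slide, 0 (hanging free) to 0.014 (fully pushed in). Spring 1 N at 0, rising by 0.25 N per mm
- foot_tip (a point): Centre of the underside of the brass foot (a disc of 28 mm diameter) straight below the blue handle: 91 mm below slide_grip while the foot hangs free, 115 mm above the counter at slide reading 0
- length_rod (a joint): How far (m) the length rod is pulled out of its sleeve, 0 to 0.15, along the gauge's +y. It starts at 0; the inner spring pulls it back with 3 N at 0, rising by 0.5 N per 10 mm (about 9 N at 0.12), and it snaps back when let go
- rod_grip (a point): Grip point of the orange grip on the rod's end: upright and flat, 26 mm (gauge x) by 14 mm thick (gauge y), from 46 to 106 mm above the counter; the point is 85 mm above the counter at gauge x 105, y 45 mm plus the rod reading. Gripped from above, fingers closing along gauge y
- pointer (a point): Outer end of the black pointer blade (4 mm wide in gauge y, 3 mm thick) which sticks out from the foot of the orange grip to gauge +x, 40 mm above the counter, at gauge x 141 mm and the same gauge y as the rod grip; it passes 4.5 mm above the top of the red clip
- clip: Red length-mark clip fixed on the yellow scale, 24 mm (gauge x) by 12 mm (gauge y) by 22 mm high, at gauge x 140 mm, y 110 to 160 mm. Origin at the centre of its underside, 12 mm above the counter; axes parallel to the gauge's. The pointer is at the mark when it is over the clip, within 6 mm of its middle in gauge y
- carton_low: Brown cardboard carton 110 x 180 x 50 mm high (gauge x, y, z), origin at the centre of its underside, loose. Either this or the green carton stands in the gauge under the foot; the other is spare, on the counter on the other side of the post (about 330 mm from the gauge's origin along its -y)
- carton_tall: Green carton with a white band, 110 x 180 x 75 mm high, origin at the centre of its underside, loose. Stands in the gauge or is the spare, see the brown one
- stapler: Bystander: red and black stapler 120 x 34 x 44 mm, loose, beyond the right end of the gauge; origin centre of underside
- jar: Bystander: glass jar with brass cap, diameter 56, 75 mm high, loose, to the left of the box; origin centre of underside
- bell: Bystander: brass counter bell, diameter 80, 56 mm high, loose, beyond the gauge; origin centre of underside
- tape: Bystander: grey roll of tape, diameter 80, 24 mm high, loose, beyond the gauge; origin centre of underside
- brush: Bystander: wooden clothes brush with black bristles, 165 x 48 x 38 mm, lying left of the gauge, loose; origin centre of underside
- hanger: Bystander: wooden coat hanger 400 mm long lying flat at the far left, 16 mm high, loose; origin at the middle between its ends
Things that resemble listed ones, but are neither listed nor needed, are in the scene too. Of the things that look like the carton_tall, take the one that is farthest from the robot's base at the start.

How it is judged (in metres and radians):
On the way, in this order (a step that is already met when the one before it is completed fails the run):
1. the height slide is let go with its sprung foot pressing on the box, pushed in by 2 to 12 of its 14 mm ((contact force between foot and carton_low above 0.5 N or contact force between foot and carton_tall above 0.5 N) and value of joint foot between 0.002 and 0.012 m and contact force between the fingers and height_slide below 0.1 N), for 0.2 s.
2. the gripper holds the length rod with its pointer over the red clip (y of pointer in the frame of clip between -0.006 and 0.006 m and contact force between the fingers and length_rod above 2 N and velocity of joint length_rod between -0.01 and 0.01 m/s), for 0.3 s.
At the end, for the whole second after the job is handed in: The released height slide still presses its sprung foot on the box in the gauge, the foot pushed in by 2 to 12 mm of its 14 mm; the gripper is holding the length rod (over 2 N on it), still, with the pointer over the red clip (within 6 mm of the clip's middle along the scale) (all of step 1 and all of step 2); the arm keeps its last pose, push and grip.
It fails at once if either box is shifted by more than 20 mm (distance of any of carton_low, carton_tall from where it was at the start of the episode above 0.02 m).
It fails at once if another thing on the counter is shifted by more than 30 mm (distance of any of stapler, jar, bell, tape, brush, hanger from where it was at the start of the episode above 0.03 m).
It also fails if it takes over 43 s, if anything falls off the work surface, if the arm or the gripper's body presses on something with over 40 N, if the wrist force passes 120 N, or if a joint passes its speed limit or range.

## Working session

There is one attempt and no reset: what is moved stays moved. The work goes in short steps, Python scripts to look and compute and a tool call to move; the robot and the scene stay as the last step left them, time stands still between calls to the robot, and variables do not carry over. Pictures are saved under pics/ and viewed, at most 10 in all, crops included, and the job is handed in when it is done.

Besides the shell and the picture viewer there is one more tool, called after ">>>" by a JSON object that holds its "api" and its "payload". jog_arm: Moves the arm, as the interface text tells. Shift numbers are shares of 1 m and turn numbers shares of 0.5 rad, none past 1 either way. Its arguments: {"type":"object","properties":{"targets":{"type":"array"},"grip_force":{"type":"number"}},"required":["targets"]}

```bash
mkdir -p pics; python3 - <<'E'
from cell import bot, imaging, order
import cv2,pickle
d={n:imaging.get_image(n) for n in("scene","top")}
pickle.dump(d,open('im0.pkl','wb'))
for n in d: cv2.imwrite(f'pics/{n}0.png',d[n]["image"])
s=bot.get_state();print({k:s[k] for k in('time','tool_pos','orientation','opening')},bot.tcp_to_grasp)
E
```

```text
{'time': 0.1, 'tool_pos': array([0.17993077, 0.62402687, 0.23018533]), 'orientation': array([[-9.60841596e-01,  2.77097403e-01, -6.75042409e-04],
       [ 2.77098180e-01,  9.60839981e-01, -1.76877138e-03],
       [ 1.58485779e-04, -1.88656214e-03, -9.99998208e-01]]), 'opening': 0.08542225588153149} 0.0187
```

View pics/scene0.png

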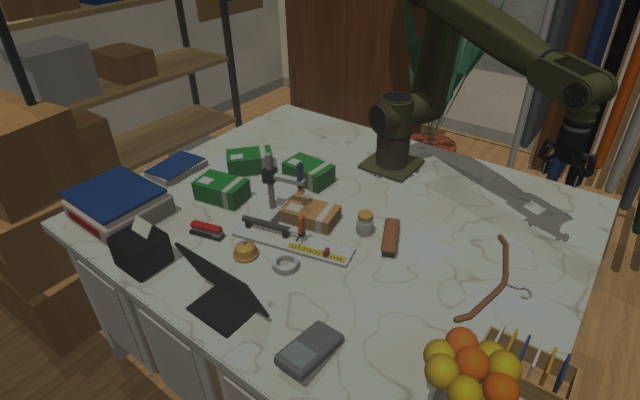

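View pics/top0.png

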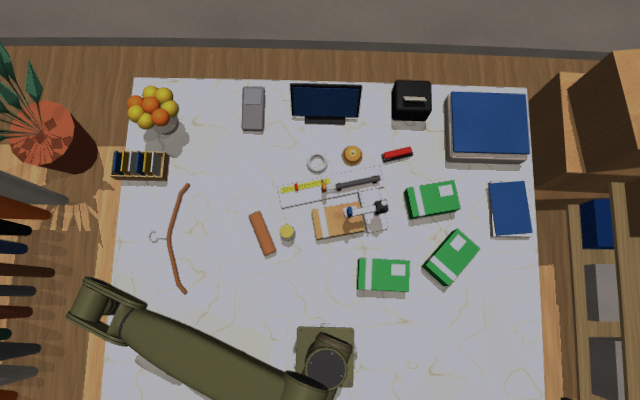

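The top view shows the brown carton in the gauge at (338,221), with the blue handle at about (350,211) and the post at (381,206). The orange grip is at (324,186) and the red clip at (297,187). There are three green cartons at (433,199), (452,257) and (384,275). The one at (433,199) is farthest from the base and on the post's -y side, so it is the spare. I'll confirm it in an enlarged crop.

```bash
python3 - <<'E'
import cv2,pickle
d=pickle.load(open('im0.pkl','rb'))
cv2.imwrite('pics/topc.png',cv2.resize(d['top']['image'][150:250,270:470],None,fx=4,fy=4,interpolation=cv2.INTER_CUBIC))
cv2.imwrite('pics/scc.png',cv2.resize(d['scene']['image'][140:275,225:365],None,fx=4.4,fy=4.4,interpolation=cv2.INTER_CUBIC))
E
```

```text
(no output)
```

View pics/topc.png

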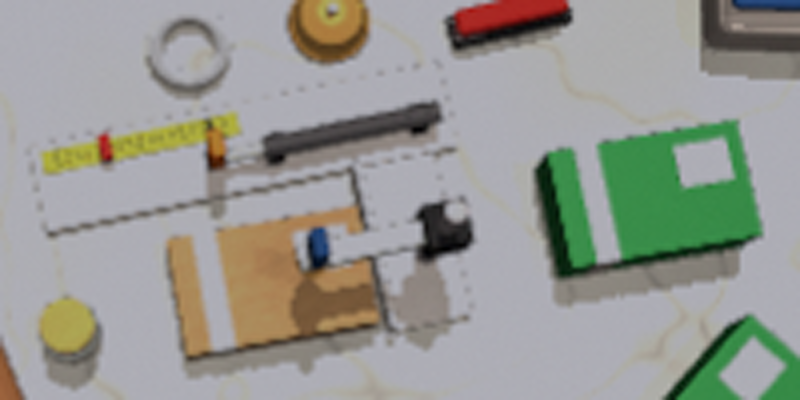

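View pics/scc.png

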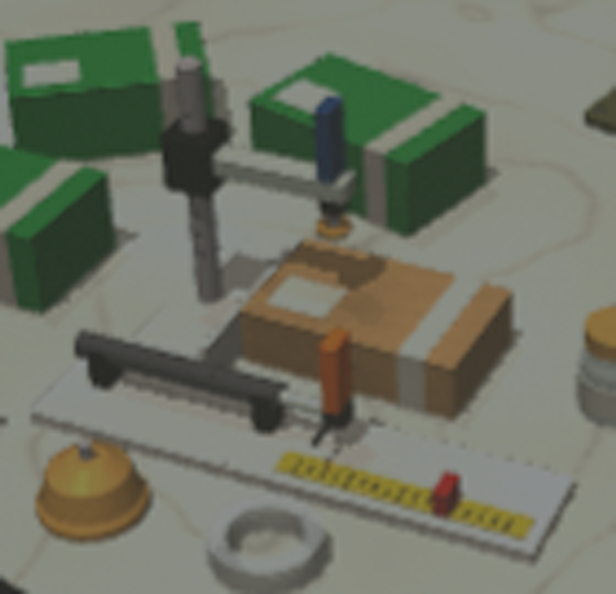

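The crops confirm three green cartons. The upper-left one, at crop (650,195), lies beyond the post along the gauge's -y and is farthest from the base, so it is the spare. The brown carton is under the foot. Next I'll fit the gauge pose.

```bash
cat > fit.py <<'E'
import cv2,pickle,numpy as np
from scipy.optimize import least_squares
d=pickle.load(open('im0.pkl','rb'))
def proj(c,P): return cv2.projectPoints(np.array(P,float).reshape(-1,3),cv2.Rodrigues(c['R'])[0],np.array(c['t'],float),c['intrinsics'],np.array(c['D'],float))[0].reshape(-1,2)
T=[((457,212),'post'),((319,247),'han'),((106,147),'clip'),((48,234),(.075,.215,.012)),((30,150),(.16,.215,.012)),((438,62),(.16,-.185,.012)),((455,150),(.075,-.185,.012)),((217,145),(.105,.045,.1))]
S=[((188,66),'post'),((330,101),'han'),((449,480),'clip'),((537,556),(.16,.215,.012)),((574,485),(.075,.215,.012)),((35,412),(.16,-.185,.012)),((318,443),(.141,.045,.04)),((336,334),(.105,.045,.106))]
def pts(q,L):
    x,y,a,s,cy=q; o=[]
    for _,p in L:
        if p=='post':p=(-.02,-.13,.225)
        if p=='han':p=(-.02,-.015,.225-s)
        if p=='clip':p=(.14,cy,.034)
        c,n=np.cos(a),np.sin(a); o.append((x+c*p[0]-n*p[1],y+n*p[0]+c*p[1],p[2]))
    return o
def f(q):
    r=[]
    for L,n,k,o in((T,'top',4,(270,150)),(S,'scene',4.4,(225,140))):
        r.append(proj(d[n],pts(q,L))-((np.array([l[0] for l in L])+.5)/k-.5+o))
    return np.concatenate(r).ravel()
if __name__=='__main__':
    r=least_squares(f,[.5,0,0,.01,.135],loss='soft_l1')
    print(r.x,np.degrees(r.x[2]));print(f(r.x).reshape(-1,2).round(1).tolist())
    x,y,a,s,cy=r.x
    for p in((-.02,-.015),(.105,.045),(.105,cy)):print(x+np.cos(a)*p[0]-np.sin(a)*p[1],y+np.sin(a)*p[0]+np.cos(a)*p[1])
    print(np.linalg.norm(d['top']['t']), -d['top']['R'].T@d['top']['t'])
E
python3 fit.py
```

```text
[ 0.51006301 -0.05002795  0.23680585  0.01042828  0.14297338] 13.567975793489019
[[-0.0, -0.0], [0.4, -1.0], [-0.0, -0.1], [-0.6, -0.2], [-0.4, -0.8], [0.1, -0.0], [1.0, -0.9], [-0.0, -0.0], [0.7, -1.1], [0.3, 0.2], [-0.1, 0.3], [-0.2, -1.0], [1.2, -2.3], [-0.9, -0.7], [0.2, -0.6], [0.3, 0.5]]
0.4941401496332057 -0.0693013095001212
0.601575754941287 0.018349079615308093
0.5785913146051641 0.1135882495829566
1.769964313132065 [0.22032667 0.02655402 1.75599679]
```

>>> {"api": "jog_arm", "payload": {"targets": [{"offset": [-0.04,-0.04,-0.03],"twist": [0,0,-0.2],"fingers": 100},{"offset": [-0.08,-0.08,-0.03],"twist": [0,0,-0.4],"fingers": 100},{"offset": [-0.494,-0.579,-0.03],"twist": [0,0,-1],"fingers": 100},{"offset": [-0.494,-0.579,-0.03],"twist": [0,0,-1],"fingers": 100},{"offset": [-0.494,-0.579,-0.03],"twist": [0,0,-1],"fingers": 100},{"offset": [-0.494,-0.579,-0.03],"twist": [0,0,-1],"fingers": 100},{"offset": [-0.494,-0.579,-0.03],"twist": [0,0,-1],"fingers": 100},{"offset": [-0.494,-0.579,-0.03],"twist": [0,0,-1],"fingers": 100},{"offset": [-0.494,-0.579,-0.03],"twist": [0,0,-1],"fingers": 100},{"offset": [-0.494,-0.579,-0.03],"twist": [0,0,-1],"fingers": 100}], "grip_force": 40}}

```text
time: 0.93
tool_pos: [0.3524, 0.2502, 0.2585]
orientation: [[-0.976, -0.218, -0.0], [-0.218, 0.976, -0.0], [0.0, -0.0, -1.0]]
contact_force: [1.0, -0.3, 0.2]
opening: 0.0855
gripper_force: 0.0
```

```bash
cat > go.py <<'E'
import sys,numpy as np
from cell import bot
s=bot.get_state();R=np.array(s['orientation']);p=np.array(s['tool_pos'])
t=np.array([float(v) for v in sys.argv[1:4]])
yaw=np.degrees(np.arctan2(R[1,1],R[0,1]))
print('t',round(s['time'],2),'pos',p.round(4),'yawy',yaw.round(2),'z',R[:,2].round(4),'F',np.round(s['contact_force'],2),'open',round(s['opening'],4),'gf',s['gripper_force'])
print('offset',(R.T@(t-p)).round(4),'twistz',round(-np.radians(103.57-yaw)/.5,3))
E
python3 go.py .494 -.069 .26
```

```text
t 0.93 pos [0.3524 0.2502 0.2585] yawy 102.6 z [-0.e+00 -1.e-04 -1.e+00] F [ 0.98 -0.25  0.18] open 0.0855 gf 0.0
offset [-0.0685 -0.3424 -0.0015] twistz -0.034
```

>>> {"api": "jog_arm", "payload": {"targets": [{"offset": [-0.068,-0.342,-0.001],"twist": [0,0,-0.034],"fingers": 100},{"offset": [-0.068,-0.342,-0.001],"twist": [0,0,-0.034],"fingers": 100},{"offset": [-0.068,-0.342,-0.001],"twist": [0,0,-0.034],"fingers": 100},{"offset": [-0.068,-0.342,-0.001],"twist": [0,0,-0.034],"fingers": 100},{"offset": [-0.068,-0.342,-0.001],"twist": [0,0,-0.034],"fingers": 100},{"offset": [-0.068,-0.342,-0.001],"twist": [0,0,-0.034],"fingers": 100},{"offset": [-0.068,-0.342,-0.001],"twist": [0,0,-0.034],"fingers": 100},{"offset": [-0.068,-0.342,-0.001],"twist": [0,0,-0.034],"fingers": 100},{"offset": [-0.068,-0.342,-0.001],"twist": [0,0,-0.034],"fingers": 100},{"offset": [-0.068,-0.342,-0.001],"twist": [0,0,-0.034],"fingers": 100}]}}

```text
time: 1.77
tool_pos: [0.4936, -0.0697, 0.2591]
orientation: [[-0.973, -0.229, -0.002], [-0.229, 0.973, -0.0], [0.001, 0.0, -1.0]]
contact_force: [-0.4, -0.3, -0.8]
opening: 0.0851
gripper_force: 0.0
```

```bash
python3 go.py .494 -.069 .177; python3 - <<'E'
from cell import imaging
import cv2,pickle,numpy as np
from fit import proj
c=imaging.get_image('wrist');im=c['image'].copy()
pickle.dump(c,open('w1.pkl','wb'))
a=.2368;x,y=.51006,-.05003
for p in((-.02,-.015,.2146),(-.02,-.13,.225),(.105,.045,.106),(.14,.143,.034),(.141,.045,.04)):
    q=(x+np.cos(a)*p[0]-np.sin(a)*p[1],y+np.sin(a)*p[0]+np.cos(a)*p[1],p[2])
    u=proj(c,q)[0];print(u)
    if abs(u).max()<2000: cv2.drawMarker(im,tuple(int(v) for v in u),(255,0,255),0,10,1)
cv2.imwrite('pics/w1.png',im)
E
```

```text
t 1.77 pos [ 0.4936 -0.0697  0.2591] yawy 103.27 z [-1.5e-03 -1.0e-04 -1.0e+00] F [-0.35 -0.25 -0.76] open 0.0851 gf 0.0
offset [-0.0006  0.0006  0.0821] twistz -0.011
[322.77396167 229.88981506]
[124.48660088 237.82611589]
[380.8628524  298.52894917]
[446.98083084 287.77445914]
[370.50932803 291.61980423]
```

View pics/w1.png

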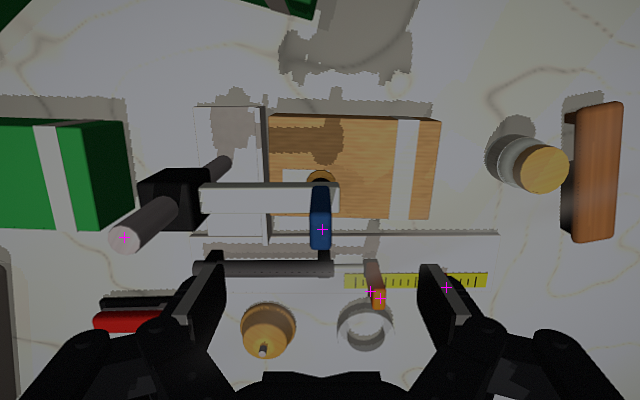

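The wrist view shows the blue handle's top at about (320,232), matching the prediction of (323,230). It also shows the post at (125,238) and the orange grip at (378,300). The fit holds, so I'll descend and grip.

>>> {"api": "jog_arm", "payload": {"targets": [{"offset": [0,0,0.03],"twist": [0,0,-0.01],"fingers": 100},{"offset": [0,0,0.06],"twist": [0,0,-0.01],"fingers": 100},{"offset": [0,0.001,0.082],"twist": [0,0,-0.01],"fingers": 100},{"offset": [0,0.001,0.082],"twist": [0,0,-0.01],"fingers": 100},{"offset": [0,0.001,0.082],"twist": [0,0,-0.01],"fingers": 50},{"offset": [0,0.001,0.082],"twist": [0,0,-0.01],"fingers": 0},{"offset": [0,0.001,0.082],"twist": [0,0,-0.01],"fingers": 0},{"offset": [0,0.001,0.082],"twist": [0,0,-0.01],"fingers": 0},{"offset": [0,0.001,0.082],"twist": [0,0,-0.01],"fingers": 0},{"offset": [0,0.001,0.082],"twist": [0,0,-0.01],"fingers": 0}]}}

```text
time: 2.65
tool_pos: [0.4948, -0.0704, 0.1797]
orientation: [[-0.971, -0.24, 0.006], [-0.24, 0.971, -0.012], [-0.003, -0.013, -1.0]]
contact_force: [2.8, -14.7, -4.9]
opening: 0.0134
gripper_force: 43.9
```

```bash
python3 go.py .494 -.069 .115
```

```text
t 2.65 pos [ 0.4948 -0.0704  0.1797] yawy 103.87 z [ 0.006  -0.0123 -0.9999] F [  2.77 -14.69  -4.91] open 0.0134 gf 43.85286211967468
offset [0.0007 0.0024 0.0646] twistz 0.01
```

>>> {"api": "jog_arm", "payload": {"targets": [{"offset": [0,-0.001,0],"twist": [0,0,0],"fingers": 0},{"offset": [0,-0.002,0],"twist": [0,0,0],"fingers": 0},{"offset": [0,-0.002,0.007],"twist": [0,0,0],"fingers": 0},{"offset": [0,-0.002,0.014],"twist": [0,0,0],"fingers": 0},{"offset": [0,-0.002,0.021],"twist": [0,0,0],"fingers": 0},{"offset": [0,-0.002,0.028],"twist": [0,0,0],"fingers": 0},{"offset": [0,-0.002,0.035],"twist": [0,0,0],"fingers": 0},{"offset": [0,-0.002,0.042],"twist": [0,0,0],"fingers": 0},{"offset": [0,-0.002,0.046],"twist": [0,0,0],"fingers": 0},{"offset": [0,-0.002,0.046],"twist": [0,0,0],"fingers": 0}]}}

```text
time: 3.48
tool_pos: [0.4948, -0.0703, 0.133]
orientation: [[-0.971, -0.238, 0.004], [-0.238, 0.971, -0.005], [-0.002, -0.006, -1.0]]
contact_force: [2.7, -8.5, -0.1]
opening: 0.0135
gripper_force: 42.8
```

```bash
python3 go.py .494 -.069 .115; python3 - <<'E'
from cell import imaging
import cv2
a=imaging.get_image('scene')['image'][150:260,240:350]
cv2.imwrite('pics/s2.png',cv2.resize(a,None,fx=5,fy=5,interpolation=cv2.INTER_CUBIC))
E
```

```text
t 3.48 pos [ 0.4948 -0.0703  0.133 ] yawy 103.77 z [ 0.0037 -0.0048 -1.    ] F [ 2.7  -8.49 -0.14] open 0.0135 gf 42.794896960258484
offset [0.0005 0.0016 0.018 ] twistz 0.007
```

View pics/s2.png

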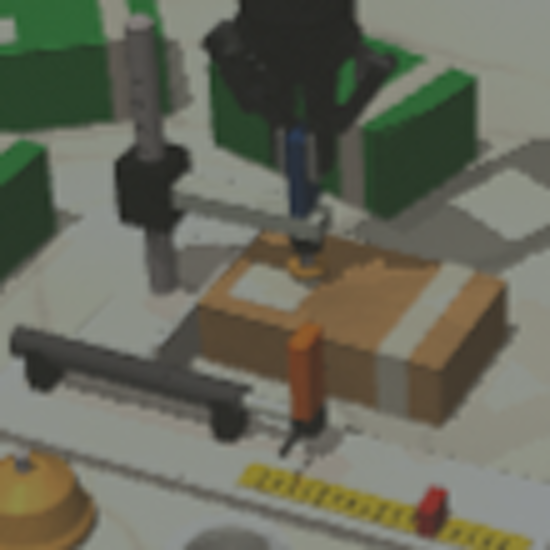

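The slide has come down with the grip, and the foot hangs just above the carton. I expect about 8 mm of gap there, at crop (305,265). I'll go 15 mm further and then read the force.

>>> {"api": "jog_arm", "payload": {"targets": [{"offset": [0,-0.001,0.002],"twist": [0,0,0],"fingers": 0},{"offset": [0,-0.001,0.004],"twist": [0,0,0],"fingers": 0},{"offset": [0,-0.001,0.006],"twist": [0,0,0],"fingers": 0},{"offset": [0,-0.001,0.008],"twist": [0,0,0],"fingers": 0},{"offset": [0,-0.001,0.01],"twist": [0,0,0],"fingers": 0},{"offset": [0,-0.001,0.012],"twist": [0,0,0],"fingers": 0},{"offset": [0,-0.001,0.014],"twist": [0,0,0],"fingers": 0},{"offset": [0,-0.001,0.015],"twist": [0,0,0],"fingers": 0},{"offset": [0,-0.001,0.015],"twist": [0,0,0],"fingers": 0},{"offset": [0,-0.001,0.015],"twist": [0,0,0],"fingers": 0}]}}

```text
time: 4.37
tool_pos: [0.4948, -0.0703, 0.1186]
orientation: [[-0.971, -0.238, 0.003], [-0.238, 0.971, -0.003], [-0.002, -0.004, -1.0]]
contact_force: [-1.6, -6.2, 6.0]
opening: 0.0132
gripper_force: 43.9
```

```bash
python3 go.py .494 -.069 .115; python3 - <<'E'
from cell import imaging
import cv2,pickle
c=imaging.get_image('scene');pickle.dump(c,open('s3.pkl','wb'))
cv2.imwrite('pics/s3.png',cv2.resize(c['image'][165:225,260:330],None,fx=8,fy=8,interpolation=cv2.INTER_CUBIC))
E
```

```text
t 4.37 pos [ 0.4948 -0.0703  0.1186] yawy 103.8 z [ 0.0028 -0.0031 -1.    ] F [-1.64 -6.24  5.99] open 0.0132 gf 43.924450278282166
offset [0.0005 0.0015 0.0036] twistz 0.008
```

View pics/s3.png

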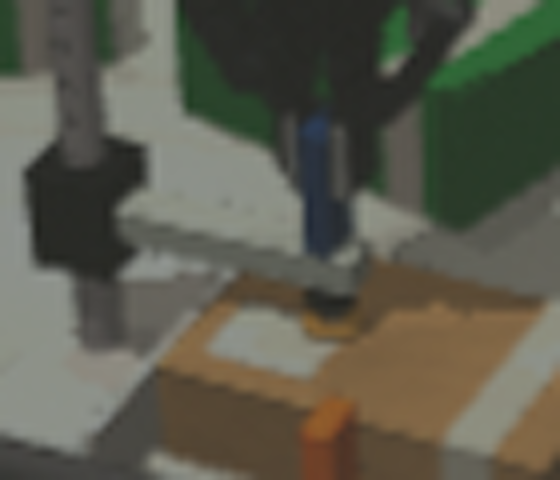

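The foot now touches the carton top at crop (330,325), with the dark stem shortened to about half. The vertical force rose by about 6 N and the slide has moved 61 mm, so the foot should be about 6.5 mm in. I'll release.

>>> {"api": "jog_arm", "payload": {"targets": [{"offset": [0,-0.001,0.015],"twist": [0,0,0],"fingers": 20},{"offset": [0,0,0],"twist": [0,0,0],"fingers": 50},{"offset": [0,0,0],"twist": [0,0,0],"fingers": 100},{"offset": [0,0,0],"twist": [0,0,0],"fingers": 100},{"offset": [0,0,0],"twist": [0,0,0],"fingers": 100},{"offset": [0,0,0],"twist": [0,0,0],"fingers": 100},{"offset": [0,0,-0.03],"twist": [0,0,0],"fingers": 100},{"offset": [0,0,-0.06],"twist": [0,0,0],"fingers": 100},{"offset": [0,0,-0.09],"twist": [0,0,0],"fingers": 100},{"offset": [0,0,-0.09],"twist": [0,0,0],"fingers": 100}]}}

```text
time: 5.25
tool_pos: [0.4971, -0.0696, 0.214]
orientation: [[-0.971, -0.239, 0.011], [-0.239, 0.971, -0.003], [-0.01, -0.005, -1.0]]
contact_force: [1.2, -0.4, 1.8]
opening: 0.0858
gripper_force: 0.0
```

```bash
python3 go.py .6016 .0183 .2; python3 - <<'E'
from cell import imaging
import cv2,pickle,numpy as np
c=imaging.get_image('scene');pickle.dump(c,open('s4.pkl','wb'))
w=imaging.get_image('wrist');pickle.dump(w,open('w4.pkl','wb'))
a=cv2.resize(c['image'][165:225,260:330],None,fx=6,fy=6,interpolation=cv2.INTER_CUBIC)
b=w['image'][100:400,120:520];b=cv2.copyMakeBorder(b,0,60,0,0,cv2.BORDER_CONSTANT)
cv2.imwrite('pics/s4.png',np.hstack([a[:360],b[:360,:380]]))
E
```

```text
t 5.25 pos [ 0.4971 -0.0696  0.214 ] yawy 103.82 z [ 0.0113 -0.0027 -0.9999] F [ 1.17 -0.45  1.78] open 0.0858 gf 0.0
offset [-0.1223  0.0605  0.0149] twistz 0.009
```

View pics/s4.png

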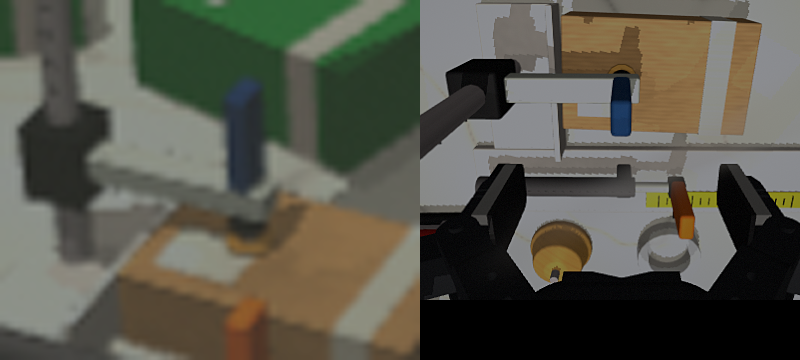

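The slide stayed down after release, with the foot on the carton at left crop (245,243). The orange grip is clear at right crop (680,215). I'll move above it and check the slide reading at the same time.

>>> {"api": "jog_arm", "payload": {"targets": [{"offset": [-0.03,0.015,0],"twist": [0,0,0],"fingers": 100},{"offset": [-0.06,0.03,0],"twist": [0,0,0],"fingers": 100},{"offset": [-0.09,0.045,0],"twist": [0,0,0.01],"fingers": 100},{"offset": [-0.122,0.06,0],"twist": [0,0,0.01],"fingers": 100},{"offset": [-0.122,0.06,0.03],"twist": [0,0,0.01],"fingers": 100},{"offset": [-0.122,0.06,0.06],"twist": [0,0,0.01],"fingers": 100},{"offset": [-0.122,0.06,0.06],"twist": [0,0,0.01],"fingers": 100},{"offset": [-0.122,0.06,0.06],"twist": [0,0,0.01],"fingers": 100},{"offset": [-0.122,0.06,0.06],"twist": [0,0,0.01],"fingers": 100},{"offset": [-0.122,0.06,0.06],"twist": [0,0,0.01],"fingers": 100}]}}

```text
time: 6.18
tool_pos: [0.5987, 0.0182, 0.1488]
orientation: [[-0.972, -0.234, 0.003], [-0.234, 0.972, -0.0], [-0.003, -0.001, -1.0]]
contact_force: [0.4, 1.2, 0.0]
opening: 0.0854
gripper_force: 0.0
```

```bash
python3 go.py .6016 .0173 .066; python3 - <<'E'
from fit import *
for s in(.0104,.066,.0715,.077): print(s,proj(d['scene'],pts([.51006,-.05003,.2368,s,.143],[(0,'han')])))
print('meas s4',(244.5/6-.5+260,87.5/6-.5+165))
E
```

```text
t 6.18 pos [0.5987 0.0182 0.1488] yawy 103.51 z [ 2.8e-03 -1.0e-04 -1.0e+00] F [0.43 1.17 0.04] open 0.0854 gf 0.0
offset [-0.0024 -0.0015  0.0828] twistz -0.002
0.0104 [[299.92531508 162.7143751 ]]
0.066 [[300.637921   177.62674383]]
0.0715 [[300.70682254 179.06724441]]
0.077 [[300.77544423 180.50165511]]
meas s4 (300.25, 179.08333333333334)
```

The slide reading is about 71.5 mm, so the foot is about 6.5 mm in. Next I'll descend on the orange grip and close.

>>> {"api": "jog_arm", "payload": {"targets": [{"offset": [-0.002,-0.001,0.03],"twist": [0,0,0],"fingers": 100},{"offset": [-0.002,-0.001,0.06],"twist": [0,0,0],"fingers": 100},{"offset": [-0.002,-0.001,0.082],"twist": [0,0,0],"fingers": 100},{"offset": [-0.002,-0.001,0.082],"twist": [0,0,0],"fingers": 100},{"offset": [-0.002,-0.001,0.082],"twist": [0,0,0],"fingers": 50},{"offset": [-0.002,-0.001,0.082],"twist": [0,0,0],"fingers": 0},{"offset": [-0.002,-0.001,0.082],"twist": [0,0,0],"fingers": 0},{"offset": [-0.002,-0.001,0.082],"twist": [0,0,0],"fingers": 0},{"offset": [-0.002,-0.001,0.082],"twist": [0,0,0],"fingers": 0},{"offset": [-0.002,-0.001,0.082],"twist": [0,0,0],"fingers": 0}], "grip_force": 60}}

```text
time: 7.02
tool_pos: [0.6008, 0.0178, 0.0662]
orientation: [[-0.972, -0.234, 0.002], [-0.234, 0.972, -0.001], [-0.002, -0.001, -1.0]]
contact_force: [-1.7, -3.3, 10.7]
opening: 0.0134
gripper_force: 60.2
```

```bash
python3 go.py .6016 .0173 .066
```

```text
t 7.02 pos [0.6008 0.0178 0.0662] yawy 103.55 z [ 2.2e-03 -6.0e-04 -1.0e+00] F [-1.65 -3.29 10.66] open 0.0134 gf 60.21265089511871
offset [-0.0007 -0.0007  0.0002] twistz -0.001
```

>>> {"api": "jog_arm", "payload": {"targets": [{"offset": [0,0.01,-0.001],"twist": [0,0,0],"fingers": 0},{"offset": [0,0.024,-0.001],"twist": [0,0,0],"fingers": 0},{"offset": [0,0.038,-0.001],"twist": [0,0,0],"fingers": 0},{"offset": [0,0.052,-0.001],"twist": [0,0,0],"fingers": 0},{"offset": [0,0.066,-0.001],"twist": [0,0,0],"fingers": 0},{"offset": [0,0.08,-0.001],"twist": [0,0,0],"fingers": 0},{"offset": [0,0.09,-0.001],"twist": [0,0,0],"fingers": 0},{"offset": [0,0.098,-0.001],"twist": [0,0,0],"fingers": 0},{"offset": [0,0.098,-0.001],"twist": [0,0,0],"fingers": 0},{"offset": [0,0.098,-0.001],"twist": [0,0,0],"fingers": 0}]}}

```text
time: 7.85
tool_pos: [0.578, 0.1123, 0.0663]
orientation: [[-0.972, -0.235, 0.003], [-0.235, 0.972, -0.003], [-0.002, -0.003, -1.0]]
contact_force: [3.0, -7.1, -1.2]
opening: 0.0138
gripper_force: 59.4
```

```bash
python3 go.py .5786 .1136 .066; python3 - <<'E'
from cell import imaging
import cv2,pickle,numpy as np
c=imaging.get_image('scene');w=imaging.get_image('wrist');pickle.dump((c,w),open('s5.pkl','wb'))
a=cv2.resize(c['image'][190:270,280:360],None,fx=5,fy=5,interpolation=cv2.INTER_CUBIC)
b=w['image'][:,120:520]
cv2.imwrite('pics/s5.png',np.hstack([a,b]))
E
```

```text
t 7.85 pos [0.578  0.1123 0.0663] yawy 103.58 z [ 0.0026 -0.0027 -1.    ] F [ 3.01 -7.13 -1.18] open 0.0138 gf 59.392197132110596
offset [-0.0009  0.0012  0.0003] twistz 0.0
```

View pics/s5.png

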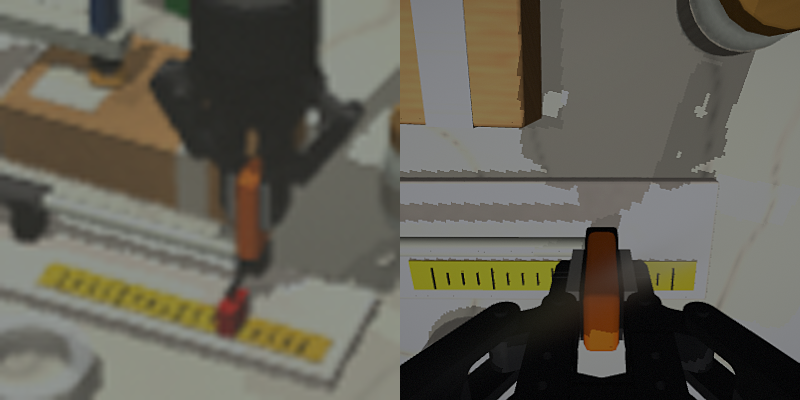

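The pointer appears to be over the red clip at left crop (235,290). I'll refine the clip position with its red centroid.

```bash
python3 - <<'E'
from fit import *
a,x,y=.2368,.51006,-.05003
def W(P): P=np.array(P);return np.c_[x+np.cos(a)*P[:,0]-np.sin(a)*P[:,1],y+np.sin(a)*P[:,0]+np.cos(a)*P[:,1],P[:,2]]
def hull(c,cy):
    P=W([(.14+i*.012,cy+j*.006,z) for i in(-1,1) for j in(-1,1) for z in(.012,.034)])
    m=cv2.moments(cv2.convexHull(proj(c,P).astype(np.float32)));return np.array([m['m10'],m['m01']])/m['m00']
new=pickle.load(open('s5.pkl','rb'))[0]
for n,c in(('top',d['top']),('scene',d['scene']),('scene5',new)):
    im=c['image'].astype(float);b,g,r=im[...,0],im[...,1],im[...,2]
    u0=hull(c,.143).round().astype(int)
    yy,xx=np.mgrid[u0[1]-8:u0[1]+9,u0[0]-8:u0[0]+9]
    w=np.clip(r-1.6*np.maximum(g,b),0,60)[yy,xx]
    w*=(w>12); m=np.array([(w*xx).sum(),(w*yy).sum()])/w.sum()
    for cy in(.137,.140,.143,.146): print(n,cy,hull(c,cy).round(2),'meas',m.round(2),(w>0).sum())
E
```

```text
top 0.137 [297.79 186.53] meas [295.91 186.6 ] 15
top 0.14 [297.01 186.7 ] meas [295.91 186.6 ] 15
top 0.143 [296.22 186.86] meas [295.91 186.6 ] 15
top 0.146 [295.44 187.02] meas [295.91 186.6 ] 15
scene 0.137 [324.76 251.33] meas [325.97 249.85] 18
scene 0.14 [325.68 251.58] meas [325.97 249.85] 18
scene 0.143 [326.59 251.83] meas [325.97 249.85] 18
scene 0.146 [327.5  252.08] meas [325.97 249.85] 18
scene5 0.137 [324.76 251.33] meas [325.74 250.82] 22
scene5 0.14 [325.68 251.58] meas [325.74 250.82] 22
scene5 0.143 [326.59 251.83] meas [325.74 250.82] 22
scene5 0.146 [327.5  252.08] meas [325.74 250.82] 22
```

The clip is at 141–144 mm and the pointer at about 142 mm, so they agree. I'll hold still briefly and then hand in.

>>> {"api": "jog_arm", "payload": {"targets": [{"offset": [0,0,0],"twist": [0,0,0],"fingers": 0},{"offset": [0,0,0],"twist": [0,0,0],"fingers": 0},{"offset": [0,0,0],"twist": [0,0,0],"fingers": 0},{"offset": [0,0,0],"twist": [0,0,0],"fingers": 0},{"offset": [0,0,0],"twist": [0,0,0],"fingers": 0},{"offset": [0,0,0],"twist": [0,0,0],"fingers": 0},{"offset": [0,0,0],"twist": [0,0,0],"fingers": 0},{"offset": [0,0,0],"twist": [0,0,0],"fingers": 0},{"offset": [0,0,0],"twist": [0,0,0],"fingers": 0},{"offset": [0,0,0],"twist": [0,0,0],"fingers": 0}]}}

```text
time: 8.78
tool_pos: [0.5781, 0.1117, 0.0663]
orientation: [[-0.972, -0.234, 0.003], [-0.234, 0.972, -0.003], [-0.002, -0.003, -1.0]]
contact_force: [3.0, -7.2, -1.8]
opening: 0.0135
gripper_force: 59.4
```

```bash
python3 go.py .5786 .1136 .066; python3 -c "
from cell import order
print(order.finish_job())"
```

```text
t 8.78 pos [0.5781 0.1117 0.0663] yawy 103.54 z [ 0.0026 -0.0028 -1.    ] F [ 2.98 -7.24 -1.8 ] open 0.0135 gf 59.40436542034149
offset [-0.0009  0.0017  0.0003] twistz -0.001
the job is handed in; nothing more can be done
None
```

I handed the job in at about 8.8 s, but no verdict came back: by my measurements the foot is about 6.5 mm in on the brown carton with the slide released, and the gripper holds the rod still with its pointer within about 3 mm of the clip's middle.

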